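# Load a clay saucer into the spring saucer holder

## Robot

A 6-joint arm with a two-finger parallel gripper is mounted at the origin on the work surface. World frame = base frame: x ahead of the robot, y to its left, z up, the work surface at z = 0. Lengths are in m, angles in rad, forces in N, time in s.
With the tool pointing down it reaches from about 0.3 to 0.85 m from the base axis. Payload 5.4 kg.
Tool frame: the origin (TCP) lies on the mounting face of the last link; the fingertips stand r.tcp_to_tips ahead of it and the grasp point (between the pads) lies 155 mm ahead of it (r.tcp_to_tips is the distance from the TCP to the fingertips, in m); z points along the fingers, y is the line along which they close (so a half turn about z gives the same grasp; the last joint's range is limited). The gripper opens to 85 mm and grips with 20 to 120 N. Pads are 22 mm wide; open, the fingers measure 114 mm over their backs; the gripper's body (76 mm by 85 mm) begins 54 mm behind the grasp point. The pads swing forward as they close: fully open they stand 13 mm farther back than shut.
Start: joints at [1.017, 0.158, 1.597, -0, 1.386, -0.21], TCP at [0.194, 0.541, 0.405] pointing down, gripper open.
Joint ranges: [-2.91, 2.91], [-0.94, 2.29], [0.18, 2.7], [-1.29, 4.43], [0.17, 2.64], [-3, 3]. Speed limits (rad/s): [2.57, 2.57, 3.14, 3.14, 3.14, 3.14].

## Interface

Orientations are given as a 3x3 rotation matrix whose columns are the frame's x, y, z axes.
In Python, from station import observe, vision, finish_job, r gives the robot as it stands.
- The arm moves only by the tool step_arm, never from a script. Its argument "deltas" is a list that holds one entry, the list of rows, each a list of 4 numbers: the shift along the tool's x, y, z in m, then the turn about the tool's z in rad. A call has exactly 5 rows; each row is the pose to reach, as a shift and turn from the pose commanded when the call began, along the tool's axes at that moment; what a row does not reach only later rows make up. A row lasts 1/10 s, in which the tool goes at most 50 mm and 8.59 degrees, less where a joint would pass 70% of its speed; a pose out of reach is approached as far as the arm can. A call with a gripper value outside its range is refused whole. "grip" is the closure, from 0 (fully open) to 1 (shut), set as the call begins (left out, the last holds). The fingers move at their own pace and stop on an object; "newtons" is the grip in N (left out, the last holds). Time passes only in rows, so rows that repeat a pose let the fingers close, or fill a call up. It gives the time, the measured TCP pose, the force, the opening and the grip force at its end, in the units of the state.
- observe(): the state, without advancing time (a new reading comes with each control period).
- vision.camera(name): name is "scene" or "top"; returns a dict with "color" (384x512x3 uint8, red, green, blue), "mtx" (3x3 intrinsics, pixels), "rvec" (rotation vector, rad) and "tvec" (3), from world to camera coordinates, as OpenCV has them. Camera axes: x right, y down, z forward; pixel columns grow to the right and rows downward; lengths in m; the calibration is good to about 2 mm. A picture is of the moment at which its call begins. There is no depth.
- finish_job(): hands the job in; it is judged then, once.
The state is a dict: "t": time; "joints": joint angles; "joint_velocities": joint speeds; "joint_efforts": joint torques, N m; "ee_pos": TCP position; "tool_rot": TCP orientation; "ft_force": force on the tool from outside, world axes, zero at the start; "torque": the same for the moment, N m; "opening": opening from 0.0 (shut) to 1.0 (fully open); "gripper_force": force on a finger pad.
Only numpy, scipy, OpenCV 4.12 (cv2) and the standard library are available. Lean on these libraries where they do the work, as an engineer would, in place of code of your own. Each camera call takes 0.05 s, during which the arm holds its last target. There are 200 camera calls.

## Task

Put the loose clay saucer, foot up as it lies, onto the pile in the spring-loaded saucer holder and push it down until it has passed the two yellow spring clips, so that it stays held level under them on top of the sunken pile when you let go. Leave the tan plastic saucer where it is.

Things in the scene. Friction and masses are not known exactly. Their poses are not given: they have to be found in the camera images.
- clay_saucer_center (a point): Loose unglazed orange-brown clay saucer, foot up on the shelf; about 0.12 kg. 22 mm high: rim band 64 mm across for the lower 9 mm, then 60 mm across to a flat shoulder at 18 mm, then a foot 36 mm across, 4 mm high. This point: its centre, 11 mm above its underside; z up. Held home in the holder, its foot top is 89 mm and its centre 78 mm above the shelf.
- tan_saucer_center (a point): A tan plastic saucer of the same shape and size, foot up on the shelf, to be left alone. This point: its centre, 11 mm above its underside.
- holder: Fixed green saucer holder. Origin: under its base (150 x 110 mm), on the pile's axis, at shelf height; z up. Yellow spring clips at its +x and -x sides reach in to 24 mm from the axis, flat undersides 85 mm up, tops sloping out to 33 mm at 106 mm. Four steel rods near the clips guide a saucer with 3.5 mm play, flared from 97 to 123 mm height. +y and -y sides are open for fingers.
- platform (a joint): Sinking of the sprung platform under the pile, m: 0 at the top (start), 0.040 at its lower stop, about 0.021 with two saucers. One clay saucer is already in, foot top at 88 mm. A new one first rests on the pile or the clips' slopes, underside 88 to 100 mm up; pushed 3 to 10 mm past home the clips snap over its shoulder. Pushing takes 3 to 10 N; spring 3.6 N at 0, 0.12 N more per mm.
There are look-alikes about, which are no part of the job. What is shaped like the part that bears clay_saucer_center but green is not meant.

How it is judged:
By the outcome, as a careful person would: the job done as asked, in the order asked, and still so for the second after the job is handed in, with the robot touching nothing.
It also fails if it takes over 43 s, if anything falls off the work surface, if the arm or the gripper's body presses on something with over 40 N, if the wrist force passes 120 N, or if a joint passes its speed limit or range.

## Working session

There is one attempt and no reset: what is moved stays moved. The work goes in short steps, Python scripts to look and compute and a tool call to move; the robot and the scene stay as the last step left them, time stands still between calls to the robot, and variables do not carry over. Pictures are saved under pics/ and viewed, at most 10 in all, crops included, and the job is handed in when it is done.

Besides the shell and the picture viewer there is one more tool, called after "Request:" by a JSON object that holds its "op" and its "data", one argument or row to a line. step_arm: Moves the arm, as the interface text tells. Its arguments: {"type":"object","properties":{"deltas":{"type":"array"},"grip":{"type":"number"},"newtons":{"type":"number"}},"required":["deltas"]}

```bash
mkdir -p pics; python3 - <<'E'
from station import observe, vision, r
import cv2,numpy as np,pickle
s=observe(); print(s['t'],s['ee_pos'],s['tool_rot'],r.tcp_to_tips,s['opening'])
d={}
for n in('top','scene'):
    c=vision.camera(n); d[n]=c; cv2.imwrite(f'pics/{n}0.png',c['color'][...,::-1]); print(n,c['mtx'],c['rvec'],c['tvec'])
pickle.dump(d,open('c0.pkl','wb'))
E
```

```text
0.0 [0.19370078 0.54110057 0.40369109] [[-9.41472142e-01  3.37089159e-01 -1.05077056e-03]
 [ 3.37090512e-01  9.41470823e-01 -1.63567226e-03]
 [ 4.37902436e-04 -1.89414465e-03 -9.99998110e-01]] 0.1734 1.0005609545933956
top [[387.51854596   0.         260.00798743]
 [  0.         387.51854596 198.84472701]
 [  0.           0.           1.        ]] [ 2.14614047 -2.16822265  0.14420049] [-0.08774703  0.59144989  1.03313001]
scene [[354.33139323   0.         257.16898213]
 [  0.         354.33139323 185.87664729]
 [  0.           0.           1.        ]] [ 2.31314107  0.76196065 -0.29641056] [-0.41603569 -0.25149823  1.19486718]
```

View pics/top0.png

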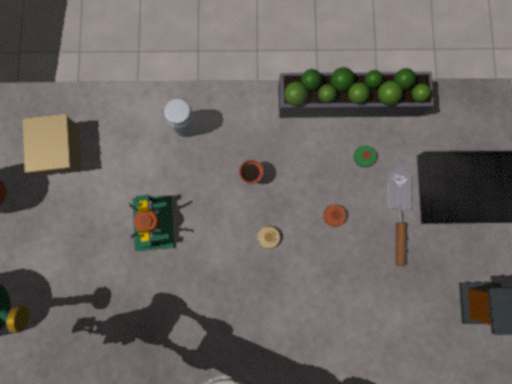

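View pics/scene0.png

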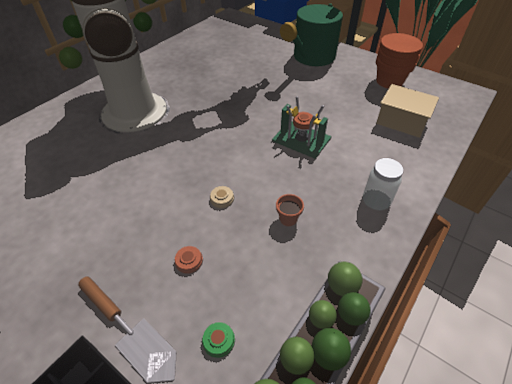

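```bash
cat > h.py <<'E'
import cv2,numpy as np
def ray(c,uv):
    R=cv2.Rodrigues(np.array(c['rvec']))[0]; t=np.array(c['tvec']).ravel()
    n=cv2.undistortPoints(np.array([[uv]],float),c['mtx'],None)[0,0]
    return -R.T@t, R.T@np.array([n[0],n[1],1.])
def at(c,uv,z):
    o,d=ray(c,uv); return (o+d*(z-o[2])/d[2])
def proj(c,p): return cv2.projectPoints(np.array(p,float).reshape(-1,3),np.array(c['rvec']),np.array(c['tvec']),c['mtx'],None)[0].reshape(-1,2)
E
python3 - <<'E'
import pickle; from h import *
d=pickle.load(open('c0.pkl','rb'))
for n in d: print(n,ray(d[n],(256,192))[0],proj(d[n],[[0,0,0],[.194,.541,.405],[.194,.541,.23],[.5,0,0]]).round(0).tolist())
print('clay',at(d['top'],(335,215),.018),at(d['scene'],(188,260),.011)); print('tan',at(d['top'],(268,237),.018)); print('holder',at(d['top'],(146,221),.088),at(d['scene'],(303,120),.085))
def crop(n,x,y,w,h,k): return cv2.resize(d[n]['color'][y:y+h,x:x+w,::-1],None,fx=k,fy=k,interpolation=cv2.INTER_CUBIC)
a=np.hstack([crop('top',120,185,70,75,5),crop('scene',265,85,75,75,5)])
cv2.imwrite('pics/crop1.png',a)
hsv=lambda n:cv2.cvtColor(d[n]['color'],cv2.COLOR_RGB2HSV)
for n,(x,y) in (('top',(335,215)),('scene',(188,260))):
    H=hsv(n); m=cv2.inRange(H,(0,110,60),(15,255,255)); k,l,st,ce=cv2.connectedComponentsWithStats(m)
    i=l[y,x]; print(n,'clay blob',st[i],ce[i])
E
```

```text
top [ 0.45314677 -0.08785023  1.10082263] [[227.0, 421.0], [-113.0, 408.0], [-35.0, 375.0], [227.0, 233.0]]
scene [ 0.92231636 -0.53949534  0.72271844] [[134.0, 111.0], [277.0, -58.0], [275.0, 1.0], [252.0, 175.0]]
clay [ 0.5453607  -0.30375484  0.018     ] [ 0.54953896 -0.30602787  0.011     ]
tan [ 0.48588061 -0.11502096  0.018     ]
holder [0.52869307 0.20496295 0.088     ] [0.53615319 0.19827982 0.085     ]
top clay blob [324 205  22  21 378] [334.51851852 215.03703704]
scene clay blob [175 246  28  25 505] [188.12475248 257.8970297 ]
```

View pics/crop1.png

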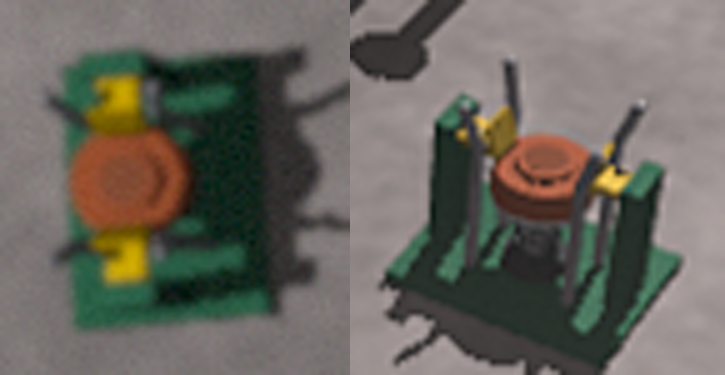

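```bash
cat >> h.py <<'E'
from scipy.optimize import least_squares
def blob(c,uv,lo=(0,110,60),hi=(15,255,255)):
    H=cv2.cvtColor(c['color'],cv2.COLOR_RGB2HSV); m=cv2.inRange(H,lo,hi)
    k,l,st,ce=cv2.connectedComponentsWithStats(m); i=l[int(uv[1]),int(uv[0])]
    return cv2.convexHull(np.argwhere(l==i)[:,::-1].astype(np.float32)).reshape(-1,2), st[i]
def box(p): M=cv2.moments(p.reshape(-1,1,2).astype(np.float32)); return np.array([M['m10'],M['m01']])/M['m00']
a=np.linspace(0,2*np.pi,60)
def sauc(x,y,z): # z underside
    return np.vstack([np.c_[x+R*np.cos(a),y+R*np.sin(a),0*a+z+h] for R,h in((.032,0),(.032,.009),(.03,.018),(.018,.022))])
def locate(c,uv,z,**k):
    h,st=blob(c,uv,**k); g=at(c,uv,z+.011)[:2]
    f=lambda q: box(cv2.convexHull(proj(c,sauc(q[0],q[1],z)).astype(np.float32)))-box(h)
    q=least_squares(f,g,diff_step=1e-4).x; P=cv2.convexHull(proj(c,sauc(*q,z)).astype(np.float32)).reshape(-1,2)
    return q,st,np.r_[P.min(0),np.ptp(P,axis=0)]
E
python3 - <<'E'
import pickle; from h import *
d=pickle.load(open('c0.pkl','rb'))
for n,uv,z in(('top',(335,215),0),('scene',(188,260),0),('top',(146,221),.066),('scene',(303,120),.066)):
    print(n,*locate(d[n],uv,z))
t=d['top']
y,k=np.array([[118,103],[125,255]])/5+[120,185]
A,B=at(t,y,.098),at(t,k,.098); print('clips',A,B,np.degrees(np.arctan2(*(A-B)[1::-1])))
# base corners left edge & right edge (crop px), z~.008
C=[at(t,np.array(p)/5+[120,185],.008) for p in((253,55),(268,312),(78,325))]; print(C)
E
```

```text
top [ 0.54648586 -0.30489879] [324 205  22  21 378] [322.94363  203.63719   23.137665  22.736603]
scene [ 0.54460837 -0.30049661] [175 246  28  25 505] [174.11789  244.23692   28.660522  27.956985]
top [0.5313202  0.21083766] [134 210  24  21 397] [132.76372  208.35516   25.419098  24.283508]
scene [0.52735508 0.21056791] [293 112  20  17 241] [291.2025   110.825745  22.091797  18.082703]
clips [0.56810399 0.20939362 0.098     ] [0.48931189 0.20359233 0.098     ] 4.210966946650272
[array([0.60512329, 0.16016626, 0.008     ]), array([0.45997713, 0.1490246 , 0.008     ]), array([0.45388445, 0.25488877, 0.008     ])]
```

Request:
{"op": "step_arm", "data": {
  "deltas": [
    [[-0.032, -0.036, 0, -0.085], [-0.064, -0.072, 0, -0.17], [-0.096, -0.108, 0, -0.255], [-0.128, -0.144, 0, -0.34], [-0.16, -0.18, 0, -0.419]]
  ],
  "grip": 0,
  "newtons": 40
}}

```text
t: 0.6
ee_pos: [0.2838, 0.3162, 0.4043]
tool_rot: [[-0.997, -0.079, -0.0], [-0.079, 0.997, -0.0], [0.0, -0.0, -1.0]]
ft_force: [1.2, -0.6, 0.3]
opening: 1.0
gripper_force: 0.0
```

```bash
cat > go.py <<'E'
import sys,numpy as np; from station import observe
s=observe(); R=s['tool_rot']; p=np.array(s['ee_pos'])
t=np.array([float(v) for v in sys.argv[1:4]])
print(s['t'],p.round(4),'yaw',np.degrees(np.arctan2(-R[0][1],R[1][1])).round(2),'z',R[:,2].round(4),'shift',(R.T@(t-p)).round(4),'op',s['opening'],s['joints'][5])
E
python3 go.py .5465 -.304 .33
```

```text
0.6 [0.2838 0.3162 0.4043] yaw 4.55 z [-2.e-04 -4.e-04 -1.e+00] shift [-0.2127 -0.6391  0.0744] op 1.0003697619902652 -1.0968830698496754
```

Request:
{"op": "step_arm", "data": {
  "deltas": [
    [[-0.015, -0.045, 0, 0], [-0.03, -0.09, 0, 0], [-0.045, -0.135, 0, 0], [-0.06, -0.18, 0, 0], [-0.075, -0.225, 0, 0]]
  ]
}}

```text
t: 1.1
ee_pos: [0.3755, 0.0973, 0.4046]
tool_rot: [[-0.997, -0.075, 0.0], [-0.075, 0.997, 0.0], [-0.0, 0.0, -1.0]]
ft_force: [0.3, 0.1, -0.7]
opening: 0.997
gripper_force: 0.0
```

Request:
{"op": "step_arm", "data": {
  "deltas": [
    [[-0.015, -0.045, 0, 0], [-0.03, -0.09, 0, 0], [-0.045, -0.135, 0, 0], [-0.06, -0.18, 0, 0], [-0.075, -0.225, 0, 0]]
  ]
}}

```text
t: 1.6
ee_pos: [0.4674, -0.1215, 0.4043]
tool_rot: [[-0.997, -0.074, -0.0], [-0.074, 0.997, 0.0], [0.0, 0.0, -1.0]]
ft_force: [1.8, 0.7, 0.0]
opening: 0.995
gripper_force: 0.0
```

Request:
{"op": "step_arm", "data": {
  "deltas": [
    [[-0.012, -0.035, 0.02, 0], [-0.025, -0.075, 0.04, 0], [-0.042, -0.12, 0.06, 0], [-0.057, -0.17, 0.074, 0], [-0.063, -0.189, 0.074, 0]]
  ]
}}

```text
t: 2.1
ee_pos: [0.5439, -0.3059, 0.3274]
tool_rot: [[-0.997, -0.073, -0.003], [-0.073, 0.997, 0.002], [0.003, 0.002, -1.0]]
ft_force: [-0.1, 0.2, -0.5]
opening: 1.006
gripper_force: 0.0
```

```bash
python3 go.py .5465 -.304 .22
```

```text
2.1 [ 0.5439 -0.3059  0.3274] yaw 4.19 z [-0.0035  0.0022 -1.    ] shift [-0.0031  0.0015  0.1074] op 1.0060782712306677 -2.349394184359513
```

Request:
{"op": "step_arm", "data": {
  "deltas": [
    [[-0.001, 0.001, 0.03, 0], [-0.001, 0.001, 0.06, 0], [-0.001, 0.001, 0.09, 0], [-0.001, 0.001, 0.105, 0], [-0.001, 0.001, 0.105, 0]]
  ]
}}

```text
t: 2.6
ee_pos: [0.5441, -0.3013, 0.2228]
tool_rot: [[-0.997, -0.075, -0.005], [-0.075, 0.997, 0.004], [0.004, 0.004, -1.0]]
ft_force: [-0.4, 0.3, -0.7]
opening: 0.999
gripper_force: 0.0
```

```bash
python3 go.py .5465 -.304 .175; python3 - <<'E'
from station import vision; import cv2
c=vision.camera('scene')['color'][190:330,110:270,::-1]
cv2.imwrite('pics/s1.png',cv2.resize(c,None,fx=4,fy=4,interpolation=cv2.INTER_CUBIC))
E
```

```text
2.6 [ 0.5441 -0.3013  0.2228] yaw 4.31 z [-0.0046  0.0038 -1.    ] shift [-0.0024 -0.0031  0.0477] op 0.9991909678369626 -2.345748006182841
```

View pics/s1.png

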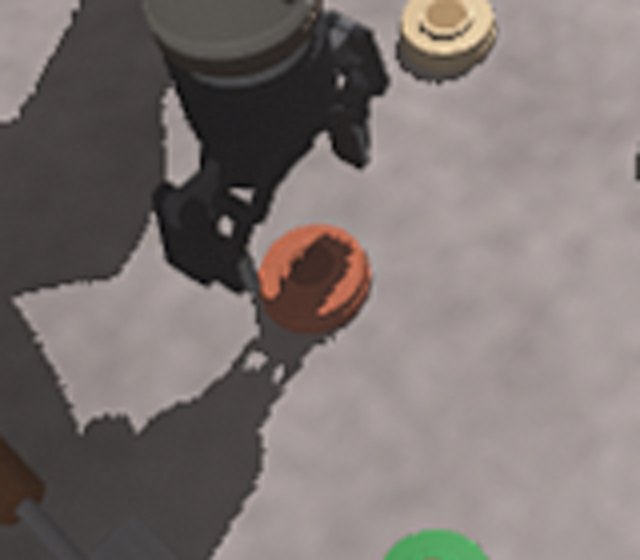

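```bash
python3 - <<'E'
from station import observe; from h import *; import pickle
c=pickle.load(open('c0.pkl','rb'))['scene']; s=observe(); R=np.array(s['tool_rot']);p=np.array(s['ee_pos'])
for L in(.15,.16,.1734):
  print(L,[((proj(c,p+R@[sx*.011,sy*w,L])[0]-[110,190])*4).round(0).tolist() for sy in(1,-1) for sx in(1,-1) for w in(.0425,.055)])
E
```

```text
0.15 [[327.0, 145.0], [342.0, 129.0], [359.0, 162.0], [373.0, 146.0], [224.0, 258.0], [208.0, 276.0], [256.0, 278.0], [240.0, 296.0]]
0.16 [[330.0, 155.0], [344.0, 139.0], [361.0, 172.0], [375.0, 157.0], [228.0, 268.0], [212.0, 286.0], [259.0, 288.0], [243.0, 306.0]]
0.1734 [[333.0, 168.0], [347.0, 153.0], [364.0, 186.0], [378.0, 170.0], [233.0, 281.0], [217.0, 298.0], [264.0, 300.0], [248.0, 318.0]]
```

Request:
{"op": "step_arm", "data": {
  "deltas": [
    [[-0.002, -0.002, 0.015, 0], [-0.002, -0.002, 0.03, 0], [-0.002, -0.002, 0.045, 0], [-0.002, -0.002, 0.052, 0], [-0.002, -0.002, 0.054, 0]]
  ]
}}

```text
t: 3.15
ee_pos: [0.5467, -0.3036, 0.17]
tool_rot: [[-0.997, -0.075, -0.002], [-0.075, 0.997, 0.002], [0.002, 0.002, -1.0]]
ft_force: [-1.3, 0.6, -0.7]
opening: 1.003
gripper_force: 0.0
```

Request:
{"op": "step_arm", "data": {
  "deltas": [
    [[0, 0, 0, 0], [0, 0, 0, 0], [0, 0, 0, 0], [0, 0, 0, 0], [0, 0, 0, 0]]
  ]
}}

```text
t: 3.65
ee_pos: [0.5474, -0.3041, 0.1721]
tool_rot: [[-0.997, -0.075, 0.0], [-0.075, 0.997, -0.0], [-0.0, -0.0, -1.0]]
ft_force: [0.5, 0.7, -0.2]
opening: 1.004
gripper_force: 0.0
```

```bash
python3 go.py .5465 -.304 .168
```

```text
3.65 [ 0.5474 -0.3041  0.1721] yaw 4.31 z [ 5.e-04 -4.e-04 -1.e+00] shift [0.0008 0.0002 0.0041] op 1.0038204628495728 -2.3458204202729376
```

Request:
{"op": "step_arm", "data": {
  "deltas": [
    [[0.001, 0, 0.003, 0], [0.001, 0, 0.003, 0], [0.001, 0, 0.003, 0], [0.001, 0, 0.003, 0], [0.001, 0, 0.003, 0]]
  ],
  "grip": 1,
  "newtons": 40
}}

```text
t: 4.15
ee_pos: [0.5463, -0.3042, 0.1689]
tool_rot: [[-0.997, -0.075, -0.0], [-0.075, 0.997, -0.0], [0.0, -0.0, -1.0]]
ft_force: [-1.0, -0.6, 3.7]
opening: 0.726
gripper_force: 44.0
```

Request:
{"op": "step_arm", "data": {
  "deltas": [
    [[0, 0, 0, 0], [0, 0, 0, 0], [0, 0, 0, 0], [0, 0, 0, 0], [0, 0, 0, 0]]
  ]
}}

```text
t: 4.65
ee_pos: [0.5463, -0.3041, 0.1689]
tool_rot: [[-0.997, -0.075, 0.0], [-0.075, 0.997, -0.0], [-0.0, -0.0, -1.0]]
ft_force: [-1.9, 0.7, 5.1]
opening: 0.716
gripper_force: 44.1
```

Request:
{"op": "step_arm", "data": {
  "deltas": [
    [[0, 0, -0.02, 0], [0, 0, -0.05, 0], [0, 0, -0.09, 0], [0, 0, -0.13, 0], [0, 0, -0.16, 0]]
  ]
}}

```text
t: 5.15
ee_pos: [0.5464, -0.3041, 0.3306]
tool_rot: [[-0.997, -0.075, 0.002], [-0.075, 0.997, -0.001], [-0.001, -0.001, -1.0]]
ft_force: [-0.2, -0.9, -0.5]
opening: 0.719
gripper_force: 44.3
```

```bash
python3 go.py .529 .208 .33;python3 - <<'E'
from station import vision; import cv2
c=vision.camera('scene')['color'][110:300,110:300,::-1]
cv2.imwrite('pics/s2.png',cv2.resize(c,None,fx=3,fy=3,interpolation=cv2.INTER_CUBIC))
E
```

```text
5.15 [ 0.5464 -0.3041  0.3306] yaw 4.31 z [ 0.0015 -0.001  -1.    ] shift [-0.0211  0.512   0.    ] op 0.7191854737662041 -2.3469540819057566
```

View pics/s2.png

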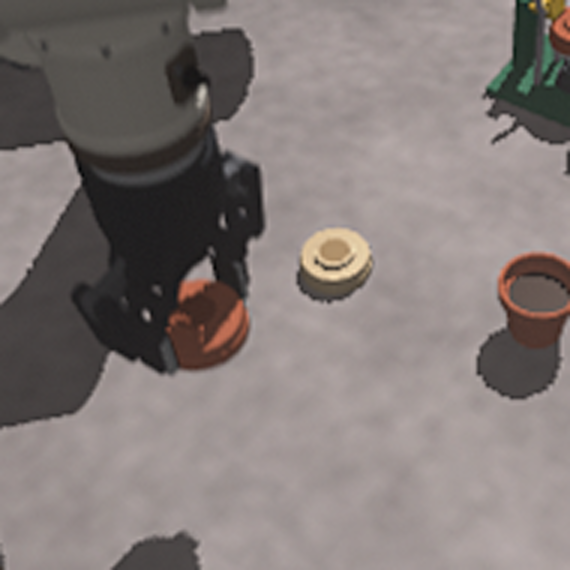

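Request:
{"op": "step_arm", "data": {
  "deltas": [
    [[-0.001, 0.03, 0, 0], [-0.003, 0.075, 0, 0], [-0.005, 0.12, 0, 0], [-0.007, 0.165, 0, 0], [-0.009, 0.21, 0, 0]]
  ]
}}

```text
t: 5.7
ee_pos: [0.5388, -0.0922, 0.3274]
tool_rot: [[-0.997, -0.075, -0.001], [-0.075, 0.997, 0.001], [0.001, 0.001, -1.0]]
ft_force: [-0.1, 0.4, -0.1]
opening: 0.721
gripper_force: 44.3
```

Request:
{"op": "step_arm", "data": {
  "deltas": [
    [[-0.002, 0.045, 0, 0], [-0.004, 0.09, 0, 0], [-0.006, 0.135, 0, 0], [-0.008, 0.18, 0, 0], [-0.009, 0.215, 0, 0]]
  ]
}}

```text
t: 6.2
ee_pos: [0.5315, 0.1235, 0.3274]
tool_rot: [[-0.997, -0.076, -0.001], [-0.076, 0.997, 0.001], [0.001, 0.001, -1.0]]
ft_force: [1.2, -0.5, -0.8]
opening: 0.724
gripper_force: 44.3
```

```bash
python3 go.py .529 .208 .33
```

```text
6.2 [0.5315 0.1235 0.3274] yaw 4.38 z [-1.3e-03  5.0e-04 -1.0e+00] shift [-0.004   0.0844 -0.0025] op 0.723899750199083 -1.6407282667333178
```

Request:
{"op": "step_arm", "data": {
  "deltas": [
    [[-0.001, 0.03, 0, 0], [-0.002, 0.06, 0, 0], [-0.004, 0.08, 0, 0], [-0.004, 0.084, 0, 0], [-0.004, 0.084, 0, 0]]
  ]
}}

```text
t: 6.7
ee_pos: [0.5296, 0.2054, 0.3276]
tool_rot: [[-0.997, -0.076, -0.001], [-0.076, 0.997, -0.0], [0.001, -0.0, -1.0]]
ft_force: [0.6, -0.9, -1.4]
opening: 0.719
gripper_force: 44.3
```

Request:
{"op": "step_arm", "data": {
  "deltas": [
    [[0, 0, 0.01, 0], [0, 0, 0.02, 0], [0, 0, 0.025, 0], [0, 0, 0.025, 0], [0, 0, 0.025, 0]]
  ]
}}

```text
t: 7.2
ee_pos: [0.53, 0.2048, 0.3035]
tool_rot: [[-0.997, -0.075, -0.0], [-0.075, 0.997, -0.0], [0.0, -0.0, -1.0]]
ft_force: [0.8, 0.3, -1.2]
opening: 0.723
gripper_force: 44.3
```

```bash
python3 go.py .529 .208 .33;python3 - <<'E'
from station import vision; import cv2,numpy as np,pickle
c=vision.camera('scene'); t=vision.camera('top'); pickle.dump((c,t),open('c1.pkl','wb'))
f=lambda i,k:cv2.resize(i[...,::-1],None,fx=k,fy=k,interpolation=cv2.INTER_CUBIC)
cv2.imwrite('pics/s3.png',np.hstack([f(c['color'][65:165,255:355],5),f(t['color'][180:270,110:165],500/90)]))
E
```

```text
7.2 [0.53   0.2048 0.3035] yaw 4.28 z [-3.e-04 -1.e-04 -1.e+00] shift [ 0.0008  0.0033 -0.0265] op 0.7226367956605938 -1.4893832310837078
```

View pics/s3.png

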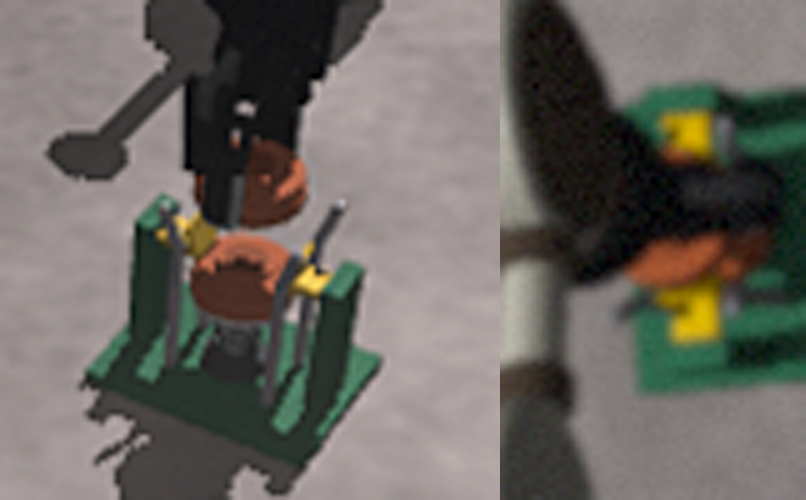

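```bash
python3 - <<'E'
from h import *; import pickle
c,t=pickle.load(open('c1.pkl','rb')); d0=pickle.load(open('c0.pkl','rb'))
hull=lambda c,x,y,z: cv2.convexHull(proj(c,sauc(x,y,z)).astype(np.float32)).reshape(-1,2)
def draw(c,x0,y0,w,h,k,items):
    im=cv2.resize(c['color'][y0:y0+h,x0:x0+w,::-1],None,fx=k,fy=k,interpolation=cv2.INTER_CUBIC)
    for it,col in items: cv2.polylines(im,[np.round((it-[x0,y0]+.5)*k).astype(int)],True,col,1)
    return im
hx,hy=.529,.208; th=np.radians(4.3); Rz=np.array([[np.cos(th),-np.sin(th)],[np.sin(th),np.cos(th)]])
def rect(c,X,Y,z,cx=0): 
    q=np.array([[cx+sx*X,sy*Y] for sx,sy in((1,1),(1,-1),(-1,-1),(-1,1))])@Rz.T+[hx,hy]; return proj(c,np.c_[q,0*q[:,0]+z])
its=lambda c:[(rect(c,.075,.055,0),(255,255,0)),(hull(c,hx,hy,.066),(255,0,255))]
a=draw(c,255,65,100,100,4,its(c)+[(hull(c,.530,.2048,.1345),(255,255,255))])
b=draw(t,110,180,55,90,400/90,its(t)+[(hull(t,.530,.2048,.1345),(255,255,255))])
e=draw(d0['top'],120,185,60,80,5,its(t))
cv2.imwrite('pics/s4.png',np.hstack([a,b[:400],e[:400,:150*2]])[:, :800]); print(a.shape,b.shape,e.shape)
E
```

```text
(400, 400, 3) (400, 244, 3) (400, 300, 3)
```

View pics/s4.png

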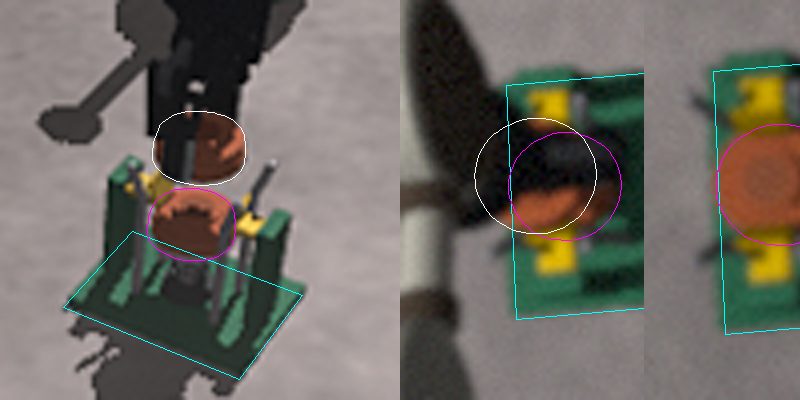

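Request:
{"op": "step_arm", "data": {
  "deltas": [
    [[0, 0.004, 0.0, 0], [0, 0.004, 0.01, 0], [0, 0.004, 0.018, 0], [0, 0.004, 0.022, 0], [0, 0.004, 0.022, 0]]
  ]
}}

```text
t: 7.8
ee_pos: [0.5291, 0.209, 0.2803]
tool_rot: [[-0.997, -0.075, -0.003], [-0.075, 0.997, -0.0], [0.003, -0.0, -1.0]]
ft_force: [-0.1, 0.7, -1.9]
opening: 0.721
gripper_force: 44.3
```

Request:
{"op": "step_arm", "data": {
  "deltas": [
    [[0, 0, 0.002, 0], [0, 0, 0.004, 0], [0, 0, 0.006, 0], [0, 0, 0.008, 0], [0, 0, 0.008, 0]]
  ]
}}

```text
t: 8.3
ee_pos: [0.5295, 0.2091, 0.2734]
tool_rot: [[-0.997, -0.075, -0.001], [-0.075, 0.997, -0.0], [0.001, -0.0, -1.0]]
ft_force: [-0.2, -0.4, -1.3]
opening: 0.719
gripper_force: 44.3
```

```bash
python3 go.py .5295 .209 .265
```

```text
8.3 [0.5295 0.2091 0.2734] yaw 4.31 z [-5.e-04 -1.e-04 -1.e+00] shift [ 0.     -0.0001  0.0084] op 0.7188934096447699 -1.4821201853894768
```

Request:
{"op": "step_arm", "data": {
  "deltas": [
    [[0, 0, 0.001, 0], [0, 0, 0.002, 0], [0, 0, 0.003, 0], [0, 0, 0.004, 0], [0, 0, 0.004, 0]]
  ]
}}

```text
t: 8.8
ee_pos: [0.5296, 0.2091, 0.2696]
tool_rot: [[-0.997, -0.075, -0.0], [-0.075, 0.997, -0.0], [0.0, -0.0, -1.0]]
ft_force: [-0.0, 0.0, -1.9]
opening: 0.724
gripper_force: 44.3
```

Request:
{"op": "step_arm", "data": {
  "deltas": [
    [[0, 0, 0.001, 0], [0, 0, 0.002, 0], [0, 0, 0.003, 0], [0, 0, 0.004, 0], [0, 0, 0.004, 0]]
  ]
}}

```text
t: 9.3
ee_pos: [0.5296, 0.2091, 0.2655]
tool_rot: [[-0.997, -0.075, -0.0], [-0.075, 0.997, -0.0], [0.0, -0.0, -1.0]]
ft_force: [-0.9, -0.5, -0.9]
opening: 0.72
gripper_force: 44.3
```

Request:
{"op": "step_arm", "data": {
  "deltas": [
    [[0, 0, 0.001, 0], [0, 0, 0.002, 0], [0, 0, 0.003, 0], [0, 0, 0.004, 0], [0, 0, 0.004, 0]]
  ]
}}

```text
t: 9.8
ee_pos: [0.5296, 0.2091, 0.2615]
tool_rot: [[-0.997, -0.075, -0.0], [-0.075, 0.997, -0.0], [0.0, -0.0, -1.0]]
ft_force: [1.1, -0.0, -1.9]
opening: 0.717
gripper_force: 44.3
```

Request:
{"op": "step_arm", "data": {
  "deltas": [
    [[0, 0, 0.001, 0], [0, 0, 0.002, 0], [0, 0, 0.003, 0], [0, 0, 0.004, 0], [0, 0, 0.005, 0]]
  ]
}}

```text
t: 10.3
ee_pos: [0.5297, 0.2091, 0.2567]
tool_rot: [[-0.997, -0.075, 0.0], [-0.075, 0.997, 0.0], [-0.0, 0.0, -1.0]]
ft_force: [-0.6, -0.4, 1.2]
opening: 0.723
gripper_force: 44.5
```

Request:
{"op": "step_arm", "data": {
  "deltas": [
    [[0, 0, 0.002, 0], [0, 0, 0.004, 0], [0, 0, 0.006, 0], [0, 0, 0.008, 0], [0, 0, 0.008, 0]]
  ]
}}

```text
t: 10.8
ee_pos: [0.5297, 0.2091, 0.2485]
tool_rot: [[-0.997, -0.075, 0.0], [-0.075, 0.997, 0.0], [-0.0, 0.0, -1.0]]
ft_force: [0.2, -0.1, 0.5]
opening: 0.72
gripper_force: 44.5
```

```bash
python3 go.py .5295 .209 .232;python3 - <<'E'
from station import vision; import cv2,numpy as np,pickle
c=vision.camera('scene')
cv2.imwrite('pics/s5.png',cv2.resize(c['color'][65:165,255:355,::-1],None,fx=5,fy=5,interpolation=cv2.INTER_CUBIC))
E
```

```text
10.8 [0.5297 0.2091 0.2485] yaw 4.31 z [ 1.e-04  1.e-04 -1.e+00] shift [ 0.0002 -0.0001  0.0165] op 0.7196000361923393 -1.482133004067823
```

View pics/s5.png

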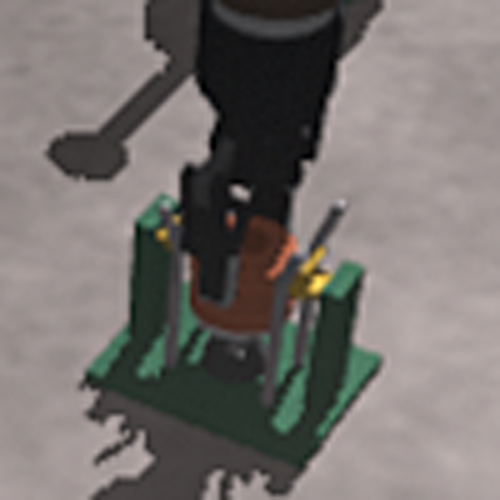

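Request:
{"op": "step_arm", "data": {
  "deltas": [
    [[0, 0, 0.002, 0], [0, 0, 0.004, 0], [0, 0, 0.006, 0], [0, 0, 0.008, 0], [0, 0, 0.009, 0]]
  ]
}}

```text
t: 11.35
ee_pos: [0.5297, 0.2091, 0.2396]
tool_rot: [[-0.997, -0.075, 0.0], [-0.075, 0.997, 0.0], [-0.0, 0.0, -1.0]]
ft_force: [-0.4, 0.3, 3.1]
opening: 0.723
gripper_force: 44.6
```

Request:
{"op": "step_arm", "data": {
  "deltas": [
    [[0, 0, 0.002, 0], [0, 0, 0.004, 0], [0, 0, 0.006, 0], [0, 0, 0.008, 0], [0, 0, 0.009, 0]]
  ]
}}

```text
t: 11.85
ee_pos: [0.5297, 0.2091, 0.2306]
tool_rot: [[-0.997, -0.075, 0.0], [-0.075, 0.997, 0.0], [-0.0, 0.0, -1.0]]
ft_force: [-1.0, 0.4, 4.0]
opening: 0.725
gripper_force: 44.7
```

Request:
{"op": "step_arm", "data": {
  "deltas": [
    [[0, 0, 0.001, 0], [0, 0, 0.002, 0], [0, 0, 0.003, 0], [0, 0, 0.003, 0], [0, 0, 0.003, 0]]
  ]
}}

```text
t: 12.35
ee_pos: [0.5297, 0.2091, 0.2278]
tool_rot: [[-0.997, -0.075, 0.0], [-0.075, 0.997, 0.0], [-0.0, 0.0, -1.0]]
ft_force: [1.1, 0.3, 3.5]
opening: 0.719
gripper_force: 44.7
```

Request:
{"op": "step_arm", "data": {
  "deltas": [
    [[0, 0, 0, 0], [0, 0, 0, 0], [0, 0, 0, 0], [0, 0, 0, 0], [0, 0, 0, 0]]
  ]
}}

```text
t: 12.85
ee_pos: [0.5297, 0.2091, 0.2278]
tool_rot: [[-0.997, -0.075, 0.0], [-0.075, 0.997, 0.0], [-0.0, 0.0, -1.0]]
ft_force: [0.1, -0.2, 3.0]
opening: 0.725
gripper_force: 44.7
```

Request:
{"op": "step_arm", "data": {
  "deltas": [
    [[0, 0, 0, 0], [0, 0, 0, 0], [0, 0, 0, 0], [0, 0, 0, 0], [0, 0, 0, 0]]
  ],
  "grip": 0
}}

```text
t: 13.35
ee_pos: [0.5295, 0.2091, 0.2275]
tool_rot: [[-0.997, -0.075, -0.001], [-0.075, 0.997, -0.0], [0.001, -0.0, -1.0]]
ft_force: [0.0, -0.2, 0.1]
opening: 0.997
gripper_force: 0.0
```

Request:
{"op": "step_arm", "data": {
  "deltas": [
    [[0, 0, 0, 0], [0, 0, 0, 0], [0, 0, -0.01, 0], [0, 0, -0.03, 0], [0, 0, -0.05, 0]]
  ]
}}

```text
t: 13.85
ee_pos: [0.5296, 0.2091, 0.2787]
tool_rot: [[-0.997, -0.075, -0.0], [-0.075, 0.997, -0.0], [0.0, -0.0, -1.0]]
ft_force: [0.3, -0.9, 0.5]
opening: 1.001
gripper_force: 0.0
```

Request:
{"op": "step_arm", "data": {
  "deltas": [
    [[0, 0, -0.02, 0], [0, 0, -0.05, 0], [0, 0, -0.09, 0], [0, 0, -0.12, 0], [0, 0, -0.12, 0]]
  ]
}}

```text
t: 14.35
ee_pos: [0.5308, 0.2094, 0.4045]
tool_rot: [[-0.997, -0.075, 0.011], [-0.075, 0.997, 0.002], [-0.011, 0.001, -1.0]]
ft_force: [0.2, -0.6, 0.5]
opening: 0.999
gripper_force: 0.0
```

```bash
python3 go.py .5295 .209 .232;python3 - <<'E'
from station import vision; import cv2,numpy as np,pickle
c=vision.camera('scene')
cv2.imwrite('pics/s6.png',cv2.resize(c['color'][65:165,255:355,::-1],None,fx=5,fy=5,interpolation=cv2.INTER_CUBIC))
E
```

```text
14.35 [0.5308 0.2094 0.4045] yaw 4.31 z [ 0.0111  0.0018 -0.9999] shift [ 0.0033 -0.0004  0.1724] op 0.9988607571102054 -1.4821207225198005
```

View pics/s6.png

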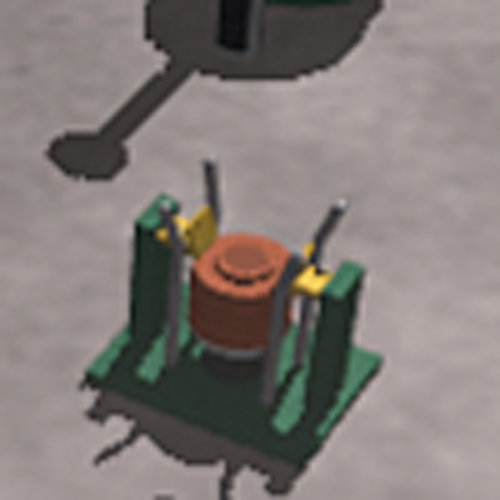

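Request:
{"op": "step_arm", "data": {
  "deltas": [
    [[0.0, -0.03, 0, 0], [0, -0.07, 0, 0], [0, -0.11, 0, 0], [0, -0.15, 0, 0], [0, -0.19, 0, 0]]
  ]
}}

```text
t: 14.9
ee_pos: [0.5433, 0.0182, 0.3963]
tool_rot: [[-0.997, -0.075, -0.002], [-0.075, 0.997, 0.001], [0.002, 0.001, -1.0]]
ft_force: [0.3, -0.3, 0.5]
opening: 1.0
gripper_force: 0.0
```

Request:
{"op": "step_arm", "data": {
  "deltas": [
    [[0, 0, 0, 0], [0, 0, 0, 0], [0, 0, 0, 0], [0, 0, 0, 0], [0, 0, 0, 0]]
  ]
}}

```text
t: 15.4
ee_pos: [0.5438, 0.0207, 0.3975]
tool_rot: [[-0.997, -0.077, -0.0], [-0.077, 0.997, 0.0], [0.0, 0.0, -1.0]]
ft_force: [-0.8, -0.7, -0.2]
opening: 1.0
gripper_force: 0.0
```

```bash
python3 - <<'E'
from station import vision; from h import *
ims=[]
for n,(x0,y0),k in(('scene',(270,90),8),('top',(120,185),8)):
    c=vision.camera(n); im=cv2.resize(c['color'][y0:y0+65,x0:x0+48,::-1],None,fx=k,fy=k,interpolation=cv2.INTER_CUBIC); ims.append(im.copy()) if n=='top' else None
    for R,h in((.032,.009),(.03,.018),(.018,.022)):
        p=proj(c,np.c_[.5297+R*np.cos(a),.209+R*np.sin(a),0*a+.067+h]); cv2.polylines(im,[np.round((p-[x0,y0]+.5)*k).astype(int)],True,(255,255,255),1)
    if n=='scene': ims.append(im)
cv2.imwrite('pics/s7.png',np.hstack(ims))
E
```

```text
(no output)
```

View pics/s7.png

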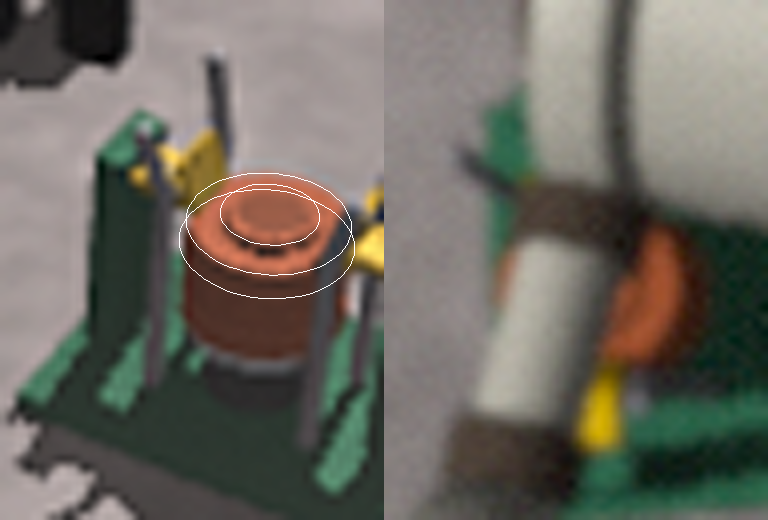

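```bash
python3 -c "
from station import finish_job; print(finish_job())"
```

```text
the job is handed in; nothing more can be done
None
```

The clay saucer is in the holder, past both yellow clips and held level at its home height on the sunken pile. I never touched the tan saucer. I handed the job in at about 15.5 s with the arm clear; the station gave no verdict.

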